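# Lay up four scrap-metal plaques for welding

### The job

Lay up the four scrap-metal plaques for welding: the gear is the flower's head, the big hexagon nut is the crab's body, the ball bearing is the snail's shell and the domed pipe cap is the jellyfish's bell. Put each part down (do not drop it) flat on its plaque, the same way up as it lies now, centred on its chalk outline, and let go of it.

Things in the scene. Friction and masses are not known exactly. Their poses are not given: they have to be found in the camera images.
- gear_center (a point): gear: bare steel spur gear, 18 coarse teeth, 60 mm across the teeth, 20 mm thick, 16 mm bore, 0.3 kg, lying flat on the bench. Point: its centre, half-way up (10 mm above what it lies on). z is its axis, up; turn about z does not matter
- nut_center (a point): big nut: bare steel hexagon nut, 46 mm across flats, 53 across corners, 24 mm high, 30 mm hole, 0.22 kg, flat on the bench (not the small 24 mm nut lying about). Point: its centre, half-way up (12 mm above what it lies on). z up; x points square out of one flat, the other flats every 60 degrees: grip across flats along x. Its turn on the plaque does not matter
- bearing_center (a point): ball bearing: two bright steel rings with a black seal between, 52 mm outside, 25 mm bore, 15 mm high, 0.14 kg, flat on the bench (not the thin 44 mm washer lying about). Point: its centre, half-way up (7.5 mm above what it lies on). z is its axis, up; turn does not matter
- cap_center (a point): pipe cap: dark steel weld cap, round, no hole, 48 mm across, straight-sided for the lower 20 mm, domed above, 38 mm high, 0.24 kg, standing on its rim, dome up. Point: on its axis, half-way up (19 mm above what it stands on). z is its axis, up; turn does not matter
- flower_spot (a point): flower plaque: fixed dark steel plate, 140 x 140 x 5 mm, with a stem and two leaf loops in welded rod and a chalk outline of the missing part. Point: middle of the outline, on the top face, 5 mm above the bench; plate centre 33 mm along -x. z up; x from stem to missing head. Rods up to 6 mm high, 9 mm clear of the centred part; free of rods for 55 mm along +y and -y, +-35 mm wide
- crab_spot (a point): crab plaque: fixed dark steel plate, 140 x 140 x 5 mm, with six bent legs and two claws in welded rod and a chalk outline of the missing part. Point: middle of the outline, on the top face, 5 mm above the bench; plate centre at the point. z up; x along the legs; claws on the +y side. Rods up to 7 mm high, 8 mm clear of the centred part; free of rods for 55 mm along +y and -y, +-25 mm wide
- snail_spot (a point): snail plaque: fixed dark steel plate, 140 x 140 x 5 mm, with a long foot, a head and two feelers in welded rod and a chalk outline of the missing part. Point: middle of the outline, on the top face, 5 mm above the bench; plate centre 30 mm along -x. z up; x from foot to missing shell. Rods up to 8 mm high, 12 mm clear of the centred part; free of rods for 55 mm along +y and -y, +-16 mm wide
- jellyfish_spot (a point): jellyfish plaque: fixed dark steel plate, 140 x 140 x 5 mm, with five wavy tentacles in welded rod and a chalk outline of the missing part. Point: middle of the outline, on the top face, 5 mm above the bench; plate centre 35 mm along -x. z up; x from tentacles to missing bell. Rods up to 5 mm high, 8 mm clear of the centred part; free of rods for 55 mm along +y and -y, +-30 mm wide
Mind the look-alikes: they are no part of the job. What is shaped like the part that bears bearing_center but brown, purple or yellow is not meant.

How it is judged:
By the outcome, as a careful person would: the job done as asked, in the order asked, and still so for the second after the job is handed in, with the robot touching nothing.
It also fails if it takes over 96 s, if anything falls off the work surface, if the arm or the gripper's body presses on something with over 40 N, if the wrist force passes 120 N, or if a joint passes its speed limit or range.

### The arm

A 6-joint arm with a two-finger parallel gripper is mounted at the origin on the work surface. World frame = base frame: x ahead of the robot, y to its left, z up, the work surface at z = 0. Lengths are in m, angles in rad, forces in N, time in s.
With the tool pointing down it reaches from about 0.425 to 0.95 m from the base axis. Payload 3.5 kg.
Tool frame: the origin (TCP) lies midway between the tips of the shut fingers; the grasp point (between the pads) lies 19 mm behind it; z points along the fingers, y is the direction in which the jaws open and shut (so a half turn about z gives the same grasp; the last joint's range is limited). The gripper opens to 85 mm and grips with 20 to 120 N. Pads are 22 mm wide; open, the fingers measure 114 mm over their backs; the gripper's body (76 mm by 85 mm) begins 54 mm behind the grasp point. The pads swing forward as they close: fully open they stand 13 mm farther back than shut.
Start: joints at [-0.15, 0.286, 1.577, -0, 1.279, -0.15], TCP at [0.675, 0, 0.231] pointing down, gripper open.
Joint ranges: [-2.77, 2.77], [-0.9, 2.22], [0.21, 2.48], [-1.53, 4.67], [0.24, 2.81], [-2.84, 2.84]. Speed limits (rad/s): [2.79, 2.79, 3.14, 3.14, 3.14, 3.14].

### API

Orientations are given as a unit quaternion [x, y, z, w].
In Python, from plant import * gives the robot as it stands.
- The arm moves only by the shell command python3 -m jog 'ROWS' [FORCE]. ROWS is a JSON object of lists of equal length, an entry for each row: "travel": the shift along the world's x, y, z in mm, a list of three; "dr": the turn, a rotation vector about the world's x, y, z in degrees, a list of three; "jaw": the closure in counts, from 0 (fully open) to 255 (shut). In form: {"travel": [[x, y, z], ...], "dr": [[wx, wy, wz], ...], "jaw": [jaw, ...]}. A call has 1 to 5 rows; each row shifts and turns the commanded pose from where the row before left it; what a row does not reach is not made up. A row lasts 1/12 s, in which the tool goes at most 41.7 mm and 7.16 degrees, less where a joint would pass 70% of its speed; a pose out of reach is approached as far as the arm can. A call is refused whole if a number of a shift passes 41.7 or a number of a turn 7.16, either way. A call with a gripper value outside its range is refused whole. The fingers move at their own pace and stop on an object; FORCE is the grip in N (left out, the last holds). Time passes only in rows, so rows that do not move let the fingers close. It gives the time, the measured TCP pose, the force and the opening at its end, in the units of the state.
- get_state(): the state, without advancing time (a new reading comes with each control period).
- read_camera(name): name is "scene" or "side" or "wrist"; returns the picture (400x640x3 uint8, red, green, blue); there is no depth.
- camera_info(name): a dict with "K" (3x3 intrinsics, pixels), "R" (3x3) and "t" (3): a world point X has camera coordinates R X + t; the wrist camera has in their place "mount" (4x4, takes a point from camera to tool coordinates, whose origin is the TCP and whose axes are the flange's). Camera axes: x right, y down, z forward; pixel columns grow to the right and rows downward; lengths in m; the calibration is good to about 2 mm. A picture is of the moment at which its call begins: read the wrist's pose just before it. camera_info takes no time and is no camera call.
- sign_off(): hands the job in, once; it reports no verdict.
The state is a dict: "time": time; "qpos": joint angles; "dq": joint speeds; "joint_efforts": joint torques, N m; "eef_pos": TCP position; "tcp_rot": TCP orientation; "contact_force": force on the tool from outside, world axes, zero at the start; "wrist_torque": the same for the moment, N m; "opening": opening from 0.0 (shut) to 1.0 (fully open).
Only numpy, scipy, OpenCV 4.12 (cv2) and the standard library are available. Lean on these libraries where they do the work, as an engineer would, in place of code of your own. Each camera call takes 0.05 s, during which the arm holds its last target. There are 200 camera calls.

## Working session

There is one attempt and no reset: what is moved stays moved. The work goes in short steps, Python scripts to look and compute and a shell command to move; the robot and the scene stay as the last step left them, time stands still between calls to the robot, and variables do not carry over. Pictures are saved under pics/ and viewed, about 12 in all and at most 16, crops included, and the job is handed in when it is done.

```bash
mkdir -p pics; ls; python3 - <<'E'
from plant import *
import cv2,numpy as np
for n in ["scene","side","wrist"]:
    im=read_camera(n); cv2.imwrite(f"pics/{n}0.png",im[:,:,::-1])
    c=camera_info(n); print(n,{k:np.round(v,4).tolist() for k,v in c.items() if k!='name'} )
s=get_state();print(s)
E
```

```text
pics
scene {'K': [[424.0932, 0.0, 314.2074], [0.0, 424.0932, 193.6253], [0.0, 0.0, 1.0]], 'R': [[-0.0849, 0.9962, -0.017], [0.7373, 0.0513, -0.6736], [-0.6702, -0.0697, -0.7389]], 't': [0.0539, -0.3365, 1.3401]}
side {'K': [[458.1585, 0.0, 325.2773], [0.0, 458.1585, 196.6443], [0.0, 0.0, 1.0]], 'R': [[0.7493, -0.6621, 0.008], [-0.4272, -0.4926, -0.7582], [0.5059, 0.5647, -0.652]], 't': [-0.3596, 0.2576, 0.7737]}
wrist {'K': [[289.8622, 0.0, 314.867], [0.0, 289.8622, 202.5367], [0.0, 0.0, 1.0]], 'mount': [[-0.001, -0.9651, -0.2617, 0.0652], [1.0, -0.0013, 0.001, -0.0002], [-0.0013, -0.2617, 0.9651, -0.1425], [0.0, 0.0, 0.0, 1.0]]}
{'time': 0.15, 'qpos': array([-1.50040244e-01,  2.87008990e-01,  1.57784914e+00, -2.92704281e-05,
        1.27859054e+00, -1.49983777e-01]), 'dq': array([ 0.00072179, -0.00119884, -0.0043435 , -0.00147606, -0.00105066,
        0.00138791]), 'joint_efforts': array([ 7.91554030e-04, -4.06602967e+01, -2.93140125e+01, -8.94972595e-05,
        3.96185191e-03, -2.97825103e-06]), 'eef_pos': array([6.74486996e-01, 7.29153923e-05, 2.30229150e-01]), 'tcp_rot': array([ 7.07123450e-01,  7.07089503e-01, -5.62038912e-04, -7.38585562e-04]), 'contact_force': array([ 0.50368311, -0.47536859,  0.61527679]), 'wrist_torque': array([-0.05835141,  0.05335166, -0.00375452]), 'opening': 1.001213092953389}
```

View pics/scene0.png

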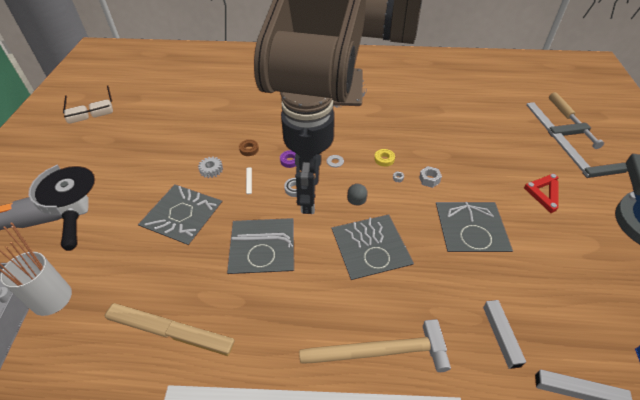

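View pics/side0.png

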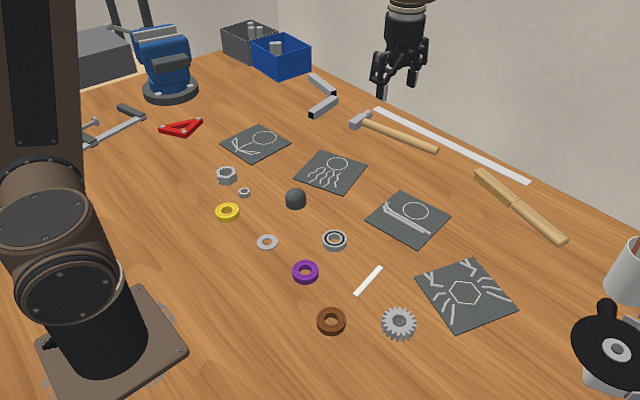

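View pics/wrist0.png

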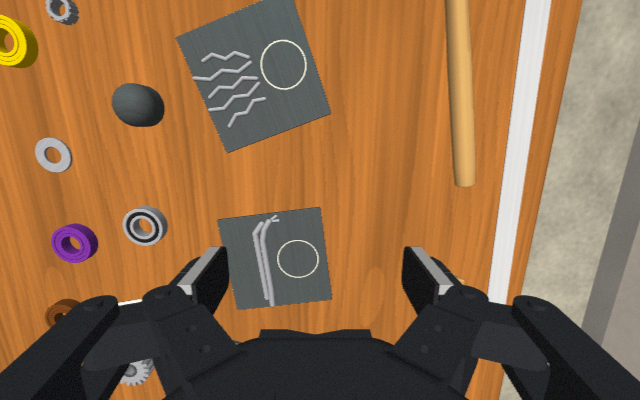

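```bash
cat > h.py <<'E'
from plant import *
import cv2,numpy as np
from scipy.spatial.transform import Rotation as Ro
def cam(n,s=None):
    c=camera_info(n);K=np.array(c["K"])
    if n!="wrist": return K,np.array(c["R"]),np.array(c["t"])
    s=s or get_state(); M=np.array(c["mount"]); A=Ro.from_quat(s["tcp_rot"]).as_matrix()
    Rw=A@M[:3,:3]; o=A@M[:3,3]+np.array(s["eef_pos"]); return K,Rw.T,-Rw.T@o
def ray(n,px,z,s=None):
    K,R,t=cam(n,s);d=R.T@np.linalg.solve(K,[px[0],px[1],1]);o=-R.T@t
    return (o+d*(z-o[2])/d[2])
def proj(n,X,s=None):
    K,R,t=cam(n,s);p=K@(R@np.array(X)+t);return p[:2]/p[2]
def rect(n,im,c,half,z,s=None,mm=0.5):
    "top-down picture of plane z: +x world up, +y world left, mm per px"
    K,R,t=cam(n,s);N=int(2*half/mm)
    P=K@np.c_[R[:,0],R[:,1],R[:,2]*z+t]   # plane -> px
    m=mm/1000;h=half/1000
    A=np.array([[0,-m,c[0]+h],[-m,0,c[1]+h],[0,0,1]])
    return cv2.warpPerspective(im,np.linalg.inv(P@A),(N,N))
E
python3 - <<'E'
from h import *
sc=dict(gear=((210,166),(399,320),.02),nut=((431,175),(226,172),.024),bear=((293,184),(334,238),.015),cap=((357,194),(296,199),.019),
flower=((476,237),(264,138),.005),crab=((180,212),(464,293),.005),snail=((261,255),(415,211),.005),jelly=((377,258),(337,164),.005))
for k,(a,b,z) in sc.items(): print(k,*(np.round(1000*ray(n,p,z)[:2]) for n,p in (("scene",a),("side",b))))
s=get_state()
print([np.round(1000*ray("wrist",p,z,s)[:2]) for p,z in (((145,225),.015),((138,105),.019),((298,259),.005),((284,65),.005))])
# rectified views from side camera
im=cv2.imread("pics/side0.png")
E
```

```text
gear [ 399. -286.] [ 397. -288.]
nut [398. 267.] [394. 265.]
bear [443. -68.] [448. -63.]
cap [469.  88.] [463.  81.]
flower [566. 351.] [566. 351.]
crab [ 542. -324.] [ 542. -323.]
snail [ 648. -114.] [ 650. -114.]
jelly [637. 134.] [636. 132.]
[array([452., -62.]), array([469.,  87.]), array([ 651., -116.]), array([638., 132.])]
```

```bash
python3 - <<'E'
from h import *
sd=cv2.imread("pics/side0.png");sc=cv2.imread("pics/scene0.png")
T=[]
for im,n,c,z,h in ((sd,"side",(.566,.351),.005,80),(sd,"side",(.542,-.324),.005,80),(sd,"side",(.65,-.115),.005,80),(sd,"side",(.637,.133),.005,80),(sd,"side",(.397,.266),.024,40),(sd,"side",(.398,-.287),.02,40)):
    t=rect(n,im,c,h,z,mm=h/130); cv2.drawMarker(t,(130,130),(0,0,255),0,12); T.append(cv2.resize(t,(260,260)))
cv2.imwrite("pics/mos.png",np.vstack([np.hstack(T[:3]),np.hstack(T[3:])]))
E
```

```text
(no output)
```

View pics/mos.png

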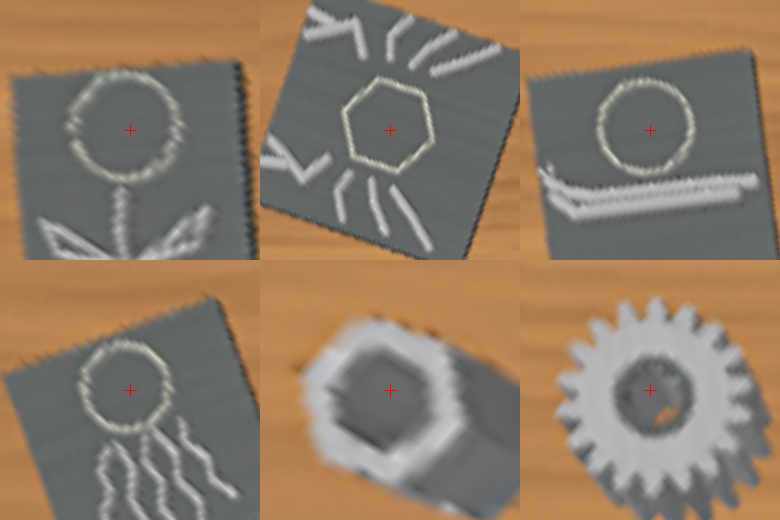

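```bash
python3 -m jog '{"travel":[[-21,-22,-8],[-21,-22,-8],[-21,-22,-8],[-21,-22,-8],[-21,-22,-8]],"dr":[[0,0,-6.7],[0,0,-6.7],[0,0,-6.7],[0,0,-6.7],[0,0,-6.7]],"jaw":[0,0,0,0,0]}' 40
python3 -m jog '{"travel":[[-21,-22,-8],[-21,-22,-8],[-21,-22,-8],[-21,-22,-8],[-21,-22,-8]],"dr":[[0,0,-6.7],[0,0,-6.7],[0,0,-6.7],[0,0,-6.7],[0,0,-6.7]],"jaw":[0,0,0,0,0]}'
python3 -m jog '{"travel":[[-21,-22,-8],[-21,-22,-8],[-21,-22,-8],[0,0,0]],"dr":[[0,0,-6.7],[0,0,-6.7],[0,0,-6.7],[0,0,0]],"jaw":[0,0,0,0]}'
cat > w.py <<'E'
import sys
from h import *
# w.py name x y z half : wrist snapshot, saves raw and rectified crop at plane z
n,x,y,z,h=sys.argv[1],*map(float,sys.argv[2:6])
s=get_state(); im=read_camera("wrist")[:,:,::-1].copy(); cv2.imwrite(f"pics/{n}_raw.png",im)
t=cv2.resize(rect("wrist",im,(x/1e3,y/1e3),h,z/1e3,s,h/200),(400,400)); cv2.drawMarker(t,(200,200),(0,0,255),0,10)
cv2.imwrite(f"pics/{n}.png",np.hstack([cv2.resize(im,(640,400)),t])[:, -800:] if 0 else np.hstack([cv2.resize(im,(400,250),interpolation=cv2.INTER_AREA).__class__(0) if 0 else cv2.copyMakeBorder(cv2.resize(im,(400,250),interpolation=cv2.INTER_AREA),0,150,0,0,0),t]))
A=Ro.from_quat(s["tcp_rot"]).as_matrix()
print(s["time"],np.round(1000*np.array(s["eef_pos"]),1),"yaw",np.degrees(np.arctan2(A[1,0],A[0,0])).round(2),"z",A[:,2].round(3),s["opening"],np.round(s["contact_force"],1), "q",np.round(s["qpos"],2))
E
sed -i 's/np.hstack(\[cv2.resize(im,(640,400)),t\])\[:, -800:\] if 0 else //; s/cv2.resize(im,(400,250),interpolation=cv2.INTER_AREA).__class__(0) if 0 else //' w.py
python3 w.py g1 398 -287 20 50
```

```text
time: 0.57
eef_pos: [0.5687, -0.1106, 0.1905]
tcp_rot: [0.882, 0.471, -0.0, -0.0]
contact_force: [0.1, -0.5, -0.6]
opening: 0.999
time: 0.98
eef_pos: [0.4637, -0.2207, 0.1508]
tcp_rot: [0.98, 0.197, -0.0, -0.0]
contact_force: [0.7, 0.3, 0.3]
opening: 1.0
time: 1.32
eef_pos: [0.3984, -0.2879, 0.1254]
tcp_rot: [1.0, 0.021, -0.002, -0.001]
contact_force: [-0.6, 0.5, 0.1]
opening: 0.998
1.3167 [ 398.4 -287.9  125.4] yaw 2.44 z [-0.003  0.001 -1.   ] 0.9984402303865513 [-0.6  0.5  0.1] q [-0.83 -0.    2.11 -0.    1.04  0.7 ]
```

View pics/g1.png

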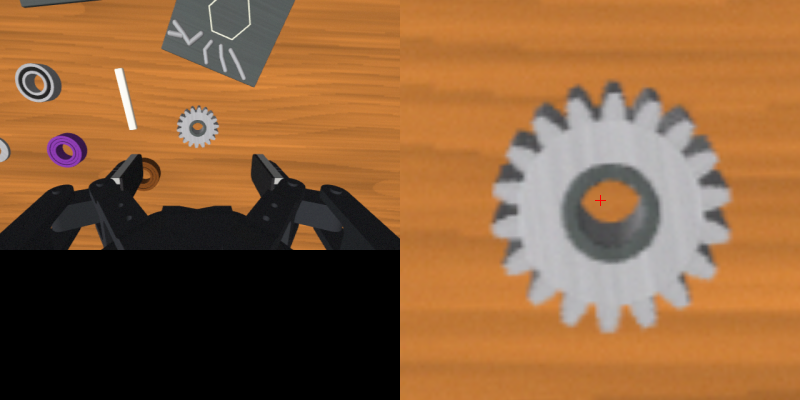

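```bash
python3 - <<'E'
from h import *
for n,p in (("side",(331,319)),("scene",(249,146)),("wrist",(240,274))): print(n,np.round(1000*ray(n,p,.01)))
im=cv2.imread("pics/g1_raw.png");t=rect("wrist",im,(.395,-.29),40,.02,None,.1)
h=cv2.cvtColor(t,cv2.COLOR_BGR2HSV);m=((h[:,:,1]<40)&(h[:,:,2]>130)).astype('u1')
m=cv2.morphologyEx(m,3,np.ones((5,5)));c=max(cv2.findContours(m,0,2)[0],key=cv2.contourArea)
(u,v),r=cv2.minEnclosingCircle(c);M=cv2.moments(c)
print(395+40-v*.1,-290+40-u*.1,r*.1, 435-M['m01']/M['m00']*.1,-250-M['m10']/M['m00']*.1)
E
```

```text
side [ 313. -204.   10.]
scene [ 306. -204.   10.]
wrist [ 319. -217.   10.]
396.8938354492187 -288.55675354003904 30.150741577148438 396.92494435951664 -288.6476054362556
```

```bash
cat > gear.py <<'E'
from h import *
import sys
# centre of the bright steel disc near x,y at height z (mm), radius r
x,y,z,hf=map(float,sys.argv[1:5])
s=get_state();im=read_camera("wrist")[:,:,::-1].copy();t=rect("wrist",im,(x/1e3,y/1e3),hf,z/1e3,s,.1)
h=cv2.cvtColor(t,cv2.COLOR_BGR2HSV);m=((h[:,:,1]<40)&(h[:,:,2]>130)).astype('u1')
m=cv2.morphologyEx(m,3,np.ones((5,5)));c=max(cv2.findContours(m,0,2)[0],key=cv2.contourArea)
(u,v),r=cv2.minEnclosingCircle(c);M=cv2.moments(c)
print(np.round(1e3*s["eef_pos"],1),"circle",x+hf-v*.1,y+hf-u*.1,r*.1,"centroid",x+hf-M['m01']/M['m00']*.1,y+hf-M['m10']/M['m00']*.1)
E
for i in 1 2; do python3 gear.py 395 -290 20 40; done
```

```text
[ 400.  -286.9  126.2] circle 395.3078979492187 -289.59165344238284 30.037268066406252 centroid 395.3894705216712 -289.62396687690244
[ 401.1 -286.3  126.8] circle 395.3673980712891 -289.64580993652345 30.18117370605469 centroid 395.3899514744144 -289.64594668852993
```

```bash
python3 -m jog '{"travel":[[-3.3,-1.8,-30],[-3.3,-1.8,-35],[0,0,-35],[0,0,-24],[0,0,0]],"dr":[[0,0,0],[0,0,0],[0,0,0],[0,0,0],[0,0,0]],"jaw":[0,0,0,0,0]}' 50
python3 -m jog '{"travel":[[0,0,0],[0,0,0],[0,0,0],[0,0,0],[0,0,0]],"dr":[[0,0,0],[0,0,0],[0,0,0],[0,0,0],[0,0,0]],"jaw":[60,120,255,255,255]}'
python3 -m jog '{"travel":[[0,0,0],[0,0,0],[0,0,0]],"dr":[[0,0,0],[0,0,0],[0,0,0]],"jaw":[255,255,255]}'
python3 w.py g2 395 -289 20 60
```

```text
time: 1.88
eef_pos: [0.3932, -0.2854, -0.0015]
tcp_rot: [1.0, 0.027, -0.003, -0.004]
contact_force: [0.1, 1.1, -0.4]
opening: 0.997
time: 2.3
eef_pos: [0.3974, -0.2908, 0.006]
tcp_rot: [1.0, 0.025, 0.002, 0.002]
contact_force: [1.6, 3.3, 5.9]
opening: 0.677
time: 2.55
eef_pos: [0.3974, -0.2908, 0.006]
tcp_rot: [1.0, 0.025, 0.002, 0.001]
contact_force: [1.5, 2.3, 6.0]
opening: 0.677
2.55 [ 397.4 -290.8    6. ] yaw 2.89 z [ 0.004 -0.003 -1.   ] 0.6767239225717481 [1.5 2.3 6. ] q [-0.84  0.2   2.15  0.    0.78  0.68]
```

View pics/g2.png

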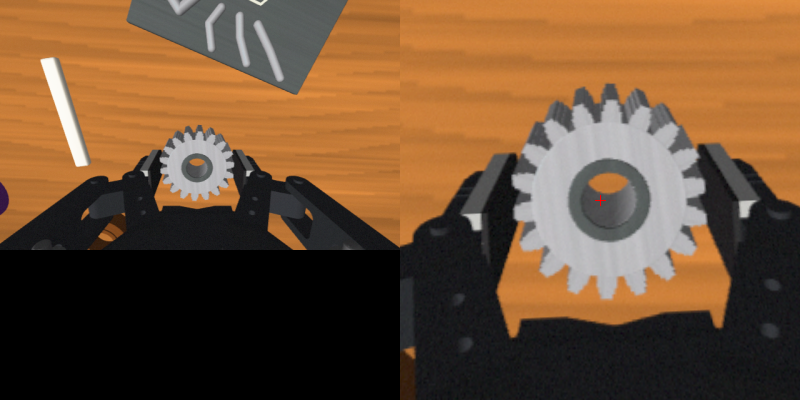

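```bash
python3 -m jog '{"travel":[[0,0,15],[0,0,30],[0,0,30],[0,10,15],[5.6,30,0]],"dr":[[0,0,0],[0,0,0],[0,0,0],[0,0,0],[0,0,0]],"jaw":[255,255,255,255,255]}'
for i in 1 2; do python3 -m jog '{"travel":[[5.6,40,0],[5.6,40,0],[5.6,40,0],[5.6,40,0],[5.6,40,0]],"dr":[[0,0,0],[0,0,0],[0,0,0],[0,0,0],[0,0,0]],"jaw":[255,255,255,255,255]}'; done
python3 -m jog '{"travel":[[5.6,40,0],[5.6,40,0],[5.6,40,0],[5.6,40,0],[5.6,40,0]],"dr":[[0,0,0],[0,0,0],[0,0,0],[0,0,0],[0,0,0]],"jaw":[255,255,255,255,255]}'
python3 -m jog '{"travel":[[1,0,0],[0,0,0],[0,0,0],[0,0,0],[0,0,0]],"dr":[[0,0,0],[0,0,0],[0,0,0],[0,0,0],[0,0,0]],"jaw":[255,255,255,255,255]}'
python3 w.py g3 566 351 5 60
```

```text
time: 3.02
eef_pos: [0.4037, -0.2547, 0.0991]
tcp_rot: [1.0, 0.024, 0.004, 0.005]
contact_force: [1.0, 0.2, -3.2]
opening: 0.672
time: 3.43
eef_pos: [0.4285, -0.0478, 0.0936]
tcp_rot: [1.0, 0.025, 0.001, 0.0]
contact_force: [0.9, -0.3, -4.6]
opening: 0.675
time: 3.85
eef_pos: [0.4566, 0.1524, 0.0936]
tcp_rot: [1.0, 0.026, 0.001, 0.0]
contact_force: [0.7, -0.6, -4.0]
opening: 0.676
time: 4.27
eef_pos: [0.4845, 0.3523, 0.0932]
tcp_rot: [1.0, 0.026, 0.0, 0.0]
contact_force: [0.9, -0.7, -2.6]
opening: 0.674
time: 4.68
eef_pos: [0.4858, 0.3491, 0.0931]
tcp_rot: [1.0, 0.025, -0.0, 0.0]
contact_force: [-0.0, -0.1, -3.3]
opening: 0.674
4.6833 [485.8 349.1  93.1] yaw 2.81 z [-0.001 -0.001 -1.   ] 0.6737157546028885 [-0.  -0.1 -3.3] q [ 0.45  0.27  1.87 -0.    1.    1.98]
```

View pics/g3.png

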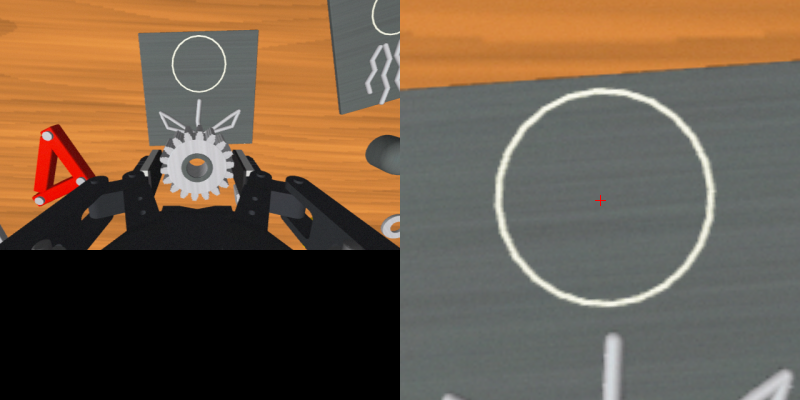

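```bash
cat > meas.py <<'E'
from h import *
def blob(n_im,s,x,y,z,hf,lo=130,sat=40,R=None,cam_="wrist",hull=True):
    "centre (mm) of bright grey blob near x,y on plane z"
    t=rect(cam_,n_im,(x/1e3,y/1e3),hf,z/1e3,s,.1)
    h=cv2.cvtColor(t,cv2.COLOR_BGR2HSV);m=((h[:,:,1]<sat)&(h[:,:,2]>lo)).astype('u1')
    m=cv2.morphologyEx(m,2 if 0 else 3,np.ones((9,9)))
    k,l,st,ce=cv2.connectedComponentsWithStats(m)
    best=min(range(1,k),key=lambda i:np.hypot(*(ce[i]-len(t)/2)) if st[i][4]>300 else 1e9)
    c=max(cv2.findContours((l==best).astype('u1'),0,2)[0],key=cv2.contourArea);hu=cv2.convexHull(c)
    M=cv2.moments(hu);(u,v),r=cv2.minEnclosingCircle(c);e=cv2.fitEllipse(hu)
    f=lambda u,v:np.round([x+hf-v*.1,y+hf-u*.1],1)
    return dict(cen=f(M['m10']/M['m00'],M['m01']/M['m00']),circ=f(u,v),r=round(r*.1,2),ell=f(*e[0]),ax=np.round(np.array(e[1])*.1,1))
E
python3 - <<'E'
from meas import *
s=get_state();im=read_camera("wrist")[:,:,::-1].copy()
print(np.round(1e3*s["eef_pos"],1))
print("out",blob(im,s,566.9,349.5,5,45,150))
print("gear",blob(im,s,485,349,107,37))
E
```

```text
[485.9 349.1  93.3]
out {'cen': array([566.9, 349.8]), 'circ': array([566.9, 349.8]), 'r': 33.38, 'ell': array([566.9, 349.8]), 'ax': array([66.1, 66.5])}
gear {'cen': array([487.2, 350.2]), 'circ': array([491.3, 352.7]), 'r': 38.5, 'ell': array([488.3, 350.9]), 'ax': array([58.5, 73.2])}
```

```bash
python3 - <<'E'
from meas import *
s=get_state();im=cv2.imread("pics/g3_raw.png")
t=rect("wrist",im,(.485,.349),40,.107,s,.1); cv2.imwrite("pics/g4.png",cv2.resize(t,(400,400)))
g=cv2.cvtColor(t,cv2.COLOR_BGR2GRAY)
c=cv2.HoughCircles(cv2.medianBlur(g,5),cv2.HOUGH_GRADIENT,1,200,param1=80,param2=20,minRadius=70,maxRadius=110)
print(c, [ (485+40-a[1]*.1,349+40-a[0]*.1,a[2]*.1) for a in c[0]] if c is not None else 0)
E
```

```text
[[[411.5 436.5 106. ]]] [(np.float32(481.35), np.float32(347.85), np.float32(10.6))]
```

View pics/g4.png

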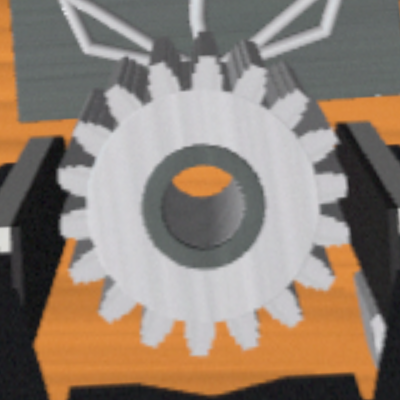

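```bash
python3 -m jog '{"travel":[[25,0.5,0],[35,1,0],[23,0,-10],[0,0,-30],[0,0,-25]],"dr":[[0,0,0],[0,0,0],[0,0,0],[0,0,0],[0,0,0]],"jaw":[255,255,255,255,255]}'
python3 -m jog '{"travel":[[0,0,-10],[0,0,-2],[0,0,-2],[0,0,0],[0,0,0]],"dr":[[0,0,0],[0,0,0],[0,0,0],[0,0,0],[0,0,0]],"jaw":[255,255,255,255,255]}'
python3 -m jog '{"travel":[[0,0,-2],[0,0,-2],[0,0,-1],[0,0,0],[0,0,0]],"dr":[[0,0,0],[0,0,0],[0,0,0],[0,0,0],[0,0,0]],"jaw":[255,255,255,255,255]}'
```

```text
time: 5.2
eef_pos: [0.5722, 0.3513, 0.0294]
tcp_rot: [1.0, 0.024, 0.002, -0.001]
contact_force: [-0.4, -0.8, -4.2]
opening: 0.674
time: 5.62
eef_pos: [0.5702, 0.3526, 0.0165]
tcp_rot: [1.0, 0.025, 0.002, -0.001]
contact_force: [0.1, 0.4, -3.4]
opening: 0.68
time: 6.03
eef_pos: [0.5697, 0.3524, 0.0111]
tcp_rot: [1.0, 0.025, 0.001, -0.0]
contact_force: [-2.7, -1.2, 5.7]
opening: 0.677
```

```bash
python3 -m jog '{"travel":[[0,0,3],[-0.8,-1.6,0],[0,0,0],[0,0,0]],"dr":[[0,0,0],[0,0,0],[0,0,0],[0,0,0]],"jaw":[255,255,255,255]}'
python3 - <<'E'
from h import *
s=get_state();im=read_camera("wrist")[:,:,::-1].copy();T=[]
print(np.round(1e3*s["eef_pos"],1))
for z in (6,27):
    t=rect("wrist",im,(.567,.350),40,z/1e3,s,.2);cv2.drawMarker(t,(200,200),(0,0,255),0,12);T.append(t)
cv2.imwrite("pics/g5.png",np.hstack(T))
E
```

```text
time: 6.37
eef_pos: [0.5675, 0.3499, 0.0112]
tcp_rot: [1.0, 0.025, -0.001, 0.0]
contact_force: [-0.3, -1.0, -4.3]
opening: 0.674
[567.5 349.9  11.2]
```

View pics/g5.png

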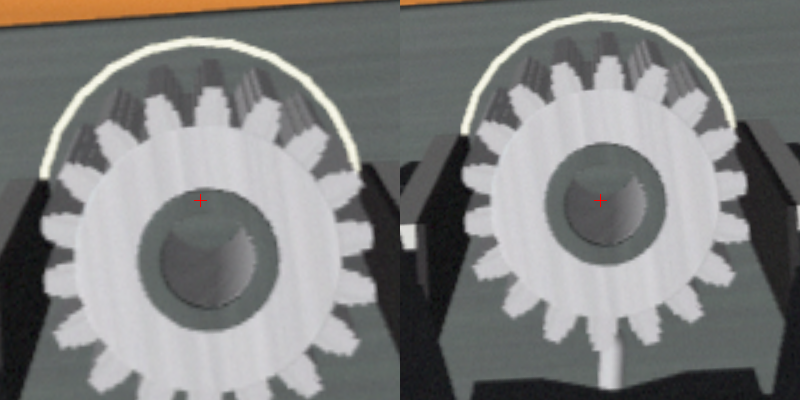

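```bash
python3 -m jog '{"travel":[[0.3,0.8,0],[0,0,-1.5],[0,0,-1.5],[0,0,0],[0,0,0]],"dr":[[0,0,0],[0,0,0],[0,0,0],[0,0,0],[0,0,0]],"jaw":[255,255,255,255,255]}'
python3 -m jog '{"travel":[[0,0,0],[0,0,0],[0,0,0],[0,0,0],[0,0,15]],"dr":[[0,0,0],[0,0,0],[0,0,0],[0,0,0],[0,0,0]],"jaw":[40,20,0,0,0]}'
python3 -m jog '{"travel":[[0,0,30],[0,0,35],[-15,0,15],[-15,0,0],[0,0,0]],"dr":[[0,0,0],[0,0,0],[0,0,0],[0,0,0],[0,0,0]],"jaw":[0,0,0,0,0]}'
python3 -m jog '{"travel":[[0,0,0],[0,0,0]],"dr":[[0,0,0],[0,0,0]],"jaw":[0,0]}'
python3 - <<'E'
from meas import *
s=get_state();im=read_camera("wrist")[:,:,::-1].copy();cv2.imwrite("pics/g6raw.png",im)
print(np.round(1e3*s["eef_pos"],1)); T=[]
for z in (5,25):
    t=rect("wrist",im,(.567,.350),40,z/1e3,s,.2);cv2.drawMarker(t,(200,200),(0,0,255),0,12);T.append(t)
cv2.imwrite("pics/g6.png",np.hstack(T))
try: print(blob(im,s,566,350,25,40,170))
except Exception as e: print(e)
E
```

```text
time: 6.83
eef_pos: [0.5685, 0.3512, 0.0111]
tcp_rot: [1.0, 0.025, -0.001, 0.0]
contact_force: [-4.6, -2.0, 6.4]
opening: 0.674
time: 7.25
eef_pos: [0.5662, 0.3501, 0.0212]
tcp_rot: [1.0, 0.025, -0.003, 0.001]
contact_force: [-0.8, -0.3, -1.0]
opening: 1.001
time: 7.67
eef_pos: [0.5378, 0.352, 0.1074]
tcp_rot: [1.0, 0.026, 0.001, -0.001]
contact_force: [-0.6, 0.0, -0.4]
opening: 1.001
time: 7.83
eef_pos: [0.5386, 0.351, 0.1041]
tcp_rot: [1.0, 0.025, -0.0, 0.0]
contact_force: [0.1, -0.3, -0.6]
opening: 0.998
[538.6 351.  104.1]
{'cen': array([568.7, 350.2]), 'circ': array([568.4, 350.3]), 'r': 31.67, 'ell': array([568.6, 350.2]), 'ax': array([60.8, 63.4])}
```

View pics/g6.png

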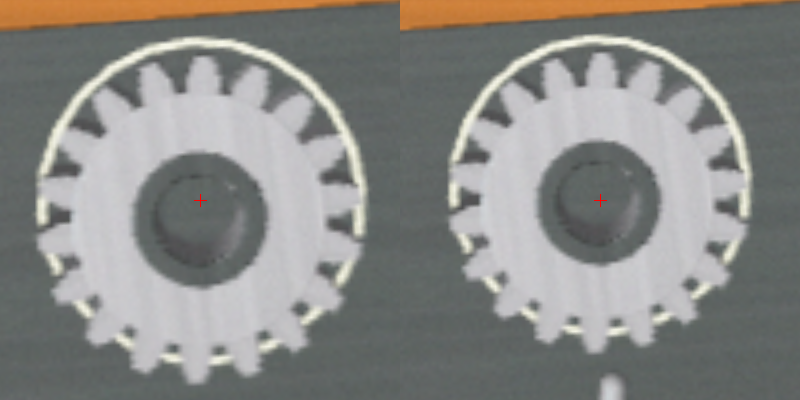

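```bash
python3 -m jog '{"travel":[[-28.5,-17,4],[-28.5,-17,4],[-28.5,-17,4],[-28.5,-17,4],[-28.5,-17,4]],"dr":[[0,0,0],[0,0,0],[0,0,0],[0,0,0],[0,0,0]],"jaw":[0,0,0,0,0]}'
python3 -m jog '{"travel":[[0,0,0],[0,0,0],[0,0,0],[0,0,0]],"dr":[[0,0,0],[0,0,0],[0,0,0],[0,0,0]],"jaw":[0,0,0,0]}'
python3 w.py n1 396 266 24 40
python3 - <<'E'
from meas import *
s=get_state();im=read_camera("wrist")[:,:,::-1].copy();print(np.round(1e3*s["eef_pos"],1))
for lo in (130,150,170): print(blob(im,s,396,266,24,40,lo))
t=rect("wrist",im,(.396,.266),40,.024,s,.1)
h=cv2.cvtColor(t,cv2.COLOR_BGR2HSV);m=((h[:,:,1]<40)&(h[:,:,2]>150)).astype('u1');c=max(cv2.findContours(m,0,2)[0],key=cv2.contourArea)
p=cv2.approxPolyDP(cv2.convexHull(c),12,True)[:,0]; print(np.c_[436-p[:,1]*.1,306-p[:,0]*.1])
d=np.diff(np.r_[p,p[:1]],axis=0);print(np.degrees(np.arctan2(-d[:,0],-d[:,1])).round(1),np.hypot(*d.T)*.1)
E
```

```text
time: 8.3
eef_pos: [0.3949, 0.2651, 0.1235]
tcp_rot: [1.0, 0.025, -0.001, 0.0]
contact_force: [0.2, -0.4, 0.1]
opening: 1.004
time: 8.63
eef_pos: [0.3976, 0.2666, 0.1247]
tcp_rot: [1.0, 0.025, 0.001, -0.0]
contact_force: [-0.1, 0.1, 0.3]
opening: 0.998
8.6333 [397.6 266.6 124.7] yaw 2.88 z [ 0.001  0.    -1.   ] 0.9980823723344618 [-0.1  0.1  0.3] q [ 0.38 -0.03  2.14  0.    1.04  1.9 ]
[397.6 266.6 124.7]
{'cen': array([394. , 265.6]), 'circ': array([394. , 265.5]), 'r': 25.82, 'ell': array([394.2, 265.6]), 'ax': array([50. , 50.8])}
{'cen': array([393.8, 265.6]), 'circ': array([394. , 265.5]), 'r': 25.82, 'ell': array([394.2, 265.5]), 'ax': array([50.1, 50.5])}
{'cen': array([393.7, 265.6]), 'circ': array([393.9, 265.6]), 'r': 25.82, 'ell': array([393.8, 265.6]), 'ax': array([49.2, 50.2])}
[[418.8 271.5]
 [410.2 245.7]
 [385.9 241. ]
 [368.9 259.7]
 [376.3 284.1]
 [380.9 286.1]
 [401.9 290.1]]
[-108.4 -169.1  132.3   73.1   23.5   10.8  -47.7] [27.19558788 24.75035353 25.27231687 25.49745085  5.01597448 21.37755833
 25.13105648]
```

View pics/n1.png

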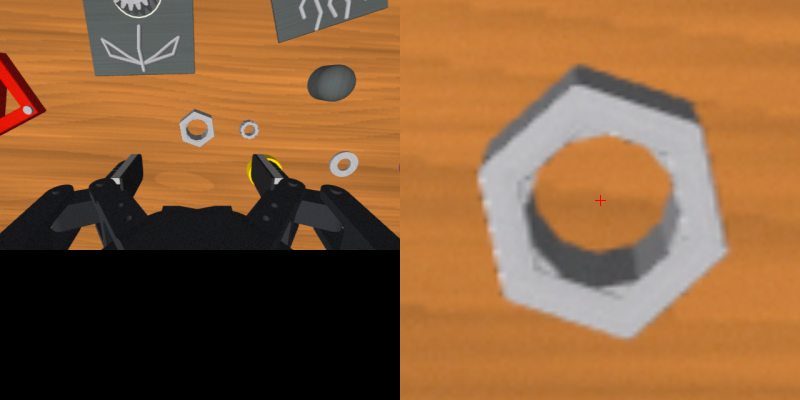

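```bash
python3 -m jog '{"travel":[[-1,-0.5,0],[-1.1,0,-30],[0,0,-35],[0,0,-35],[0,0,-15]],"dr":[[0,0,5],[0,0,3.7],[0,0,0],[0,0,0],[0,0,0]],"jaw":[25,25,25,25,25]}'
python3 -m jog '{"travel":[[0,0,-4],[0,0,0],[0,0,0],[0,0,0],[0,0,0]],"dr":[[0,0,0],[0,0,0],[0,0,0],[0,0,0],[0,0,0]],"jaw":[25,25,120,255,255]}'
python3 -m jog '{"travel":[[0,0,0],[0,0,0],[0,0,0],[0,0,0],[0,0,0]],"dr":[[0,0,0],[0,0,0],[0,0,0],[0,0,0],[0,0,0]],"jaw":[255,255,255,255,255]}'
python3 - <<'E'
from meas import *
s=get_state();im=read_camera("wrist")[:,:,::-1].copy();print(np.round(1e3*s["eef_pos"],1),s["opening"])
for lo in (150,170): print(blob(im,s,394,266,24,40,lo))
E
```

```text
time: 9.15
eef_pos: [0.3918, 0.2648, 0.0051]
tcp_rot: [0.995, 0.101, -0.003, 0.001]
contact_force: [-0.9, -0.9, 0.7]
opening: 0.905
time: 9.57
eef_pos: [0.3959, 0.2666, 0.0075]
tcp_rot: [0.995, 0.101, 0.002, -0.001]
contact_force: [-0.8, 0.4, -0.7]
opening: 0.521
time: 9.98
eef_pos: [0.3959, 0.2665, 0.0074]
tcp_rot: [0.995, 0.101, 0.002, -0.001]
contact_force: [0.6, 0.9, 5.8]
opening: 0.525
[395.9 266.5   7.4] 0.5251787779886818
{'cen': array([394. , 265.4]), 'circ': array([394. , 265.3]), 'r': 25.87, 'ell': array([393.9, 265.4]), 'ax': array([50.3, 50.6])}
{'cen': array([393.9, 265.4]), 'circ': array([393.9, 265.4]), 'r': 25.73, 'ell': array([393.8, 265.5]), 'ax': array([50.1, 50.4])}
```

```bash
python3 -m jog '{"travel":[[0,0,15],[5,0,30],[12,-10,30],[12,-30,15],[12,-38,0]],"dr":[[0,0,0],[0,0,-2],[0,0,-2],[0,0,-2],[0,0,-2]],"jaw":[255,255,255,255,255]}'
python3 -m jog '{"travel":[[12,-38,0],[12,-38,0],[6,-38,0],[0,-38,0],[0,-38,0]],"dr":[[0,0,-2],[0,0,-2],[0,0,-2],[0,0,-2],[0,0,-2]],"jaw":[255,255,255,255,255]}'
python3 -m jog '{"travel":[[0,-38,0],[0,-38,0],[0,-38,0],[0,-38,0],[0,-38,0]],"dr":[[0,0,-2],[0,0,-2],[0,0,-2],[0,0,-2],[0,0,-2]],"jaw":[255,255,255,255,255]}'
python3 -m jog '{"travel":[[0,-38,0],[0,-38,0],[0,-33,0],[0,0,0],[0,0,0]],"dr":[[0,0,0],[0,0,0],[0,0,0],[0,0,0],[0,0,0]],"jaw":[255,255,255,255,255]}'
python3 -m jog '{"travel":[[0,0,0],[0,0,0],[0,0,0]],"dr":[[0,0,0],[0,0,0],[0,0,0]],"jaw":[255,255,255]}'
python3 w.py n2 542 -324 5 60
python3 - <<'E'
from meas import *
s=get_state();im=read_camera("wrist")[:,:,::-1].copy();print(np.round(1e3*s["eef_pos"],1))
for lo in (150,165,180): print(blob(im,s,542,-324,5,40,lo))
E
```

```text
time: 10.45
eef_pos: [0.4382, 0.1887, 0.1001]
tcp_rot: [0.999, 0.033, 0.005, -0.001]
contact_force: [2.2, 0.1, -1.1]
opening: 0.522
time: 10.87
eef_pos: [0.4644, -0.0042, 0.0953]
tcp_rot: [0.998, -0.057, -0.0, 0.0]
contact_force: [0.4, -0.4, -2.0]
opening: 0.522
time: 11.28
eef_pos: [0.4639, -0.1939, 0.0951]
tcp_rot: [0.99, -0.144, -0.0, -0.0]
contact_force: [0.5, -0.6, -1.7]
opening: 0.525
time: 11.7
eef_pos: [0.4642, -0.3028, 0.0951]
tcp_rot: [0.99, -0.144, -0.0, -0.0]
contact_force: [-0.2, -0.1, -2.2]
opening: 0.524
time: 11.95
eef_pos: [0.4647, -0.2998, 0.095]
tcp_rot: [0.99, -0.142, -0.0, -0.0]
contact_force: [0.1, 0.9, -2.1]
opening: 0.524
11.95 [ 464.7 -299.8   95. ] yaw -16.31 z [-0.001  0.001 -1.   ] 0.5241817458713888 [ 0.1  0.9 -2.1] q [-0.76  0.18  1.98  0.    0.99  1.1 ]
[ 464.9 -299.9   95.1]
{'cen': array([ 543.2, -324.6]), 'circ': array([ 543.3, -324.7]), 'r': 30.01, 'ell': array([ 543. , -324.7]), 'ax': array([57.8, 58.8])}
{'cen': array([ 543.2, -324.6]), 'circ': array([ 543.3, -324.7]), 'r': 29.86, 'ell': array([ 543. , -324.7]), 'ax': array([57.6, 58.6])}
{'cen': array([ 543.3, -324.6]), 'circ': array([ 543.3, -324.7]), 'r': 29.71, 'ell': array([ 542.9, -324.8]), 'ax': array([57.4, 58. ])}
```

View pics/n2.png

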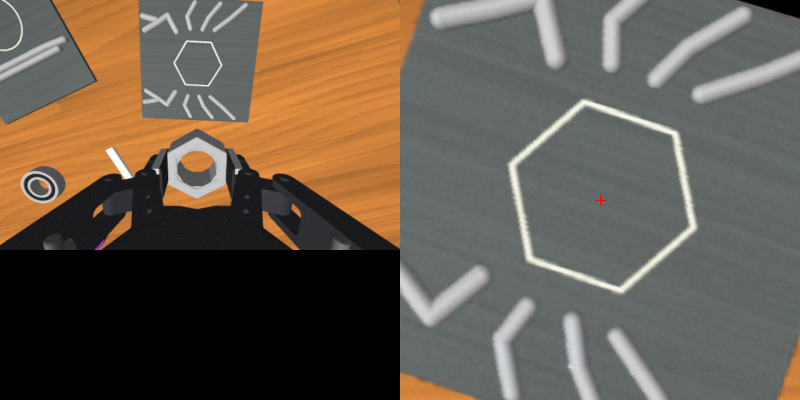

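```bash
python3 -m jog '{"travel":[[30,-9,0],[30,-9,0],[20.5,-6,-18],[0,0,-30],[0,0,-20]],"dr":[[0,0,0],[0,0,0],[0,0,0],[0,0,0],[0,0,0]],"jaw":[255,255,255,255,255]}'
python3 -m jog '{"travel":[[0,0,-8],[0,0,-2],[0,0,0],[0,0,0],[0,0,0]],"dr":[[0,0,0],[0,0,0],[0,0,0],[0,0,0],[0,0,0]],"jaw":[255,255,255,255,255]}'
python3 -m jog '{"travel":[[0,0,0],[0,0,0],[0,0,0]],"dr":[[0,0,0],[0,0,0],[0,0,0]],"jaw":[255,255,255]}'
```

```text
time: 12.47
eef_pos: [0.5466, -0.3248, 0.0261]
tcp_rot: [0.99, -0.142, 0.0, 0.0]
contact_force: [-0.6, 0.2, -2.0]
opening: 0.53
time: 12.88
eef_pos: [0.5465, -0.3263, 0.0195]
tcp_rot: [0.99, -0.143, 0.002, 0.001]
contact_force: [0.8, -1.1, -1.9]
opening: 0.528
time: 13.13
eef_pos: [0.5457, -0.3257, 0.0182]
tcp_rot: [0.99, -0.143, 0.001, 0.0]
contact_force: [1.7, 0.2, -0.7]
opening: 0.525
```

```bash
python3 -m jog '{"travel":[[-0.3,1,-2],[0,0,-2],[0,0,0],[0,0,0],[0,0,0]],"dr":[[0,0,0],[0,0,0],[0,0,0],[0,0,0],[0,0,0]],"jaw":[255,255,255,255,255]}'
python3 -m jog '{"travel":[[0,0,-2],[0,0,-2],[0,0,0],[0,0,0],[0,0,0]],"dr":[[0,0,0],[0,0,0],[0,0,0],[0,0,0],[0,0,0]],"jaw":[255,255,255,255,255]}'
```

```text
time: 13.55
eef_pos: [0.545, -0.3243, 0.0131]
tcp_rot: [0.99, -0.143, -0.0, -0.0]
contact_force: [0.0, -0.1, -1.2]
opening: 0.524
time: 13.97
eef_pos: [0.5453, -0.3246, 0.0124]
tcp_rot: [0.99, -0.142, -0.001, -0.0]
contact_force: [-6.1, 3.4, 12.4]
opening: 0.525
```

```bash
python3 -m jog '{"travel":[[0,0,0],[0,0,0],[0,0,0],[0,0,0],[0,0,15]],"dr":[[0,0,0],[0,0,0],[0,0,0],[0,0,0],[0,0,0]],"jaw":[60,30,25,25,25]}'
python3 -m jog '{"travel":[[0,0,30],[0,0,35],[-15,5,15],[-15,5,0],[0,0,0]],"dr":[[0,0,0],[0,0,0],[0,0,0],[0,0,0],[0,0,0]],"jaw":[0,0,0,0,0]}'
python3 -m jog '{"travel":[[0,0,0],[0,0,0]],"dr":[[0,0,0],[0,0,0]],"jaw":[0,0]}'
cat > chk.py <<'E'
from meas import *
import sys
n,x,y,zo,zp=sys.argv[1],*map(float,sys.argv[2:6]);T=[]
s=get_state();im=read_camera("wrist")[:,:,::-1].copy();cv2.imwrite(f"pics/{n}_raw.png",im);print(np.round(1e3*s["eef_pos"],1))
for z in (zo,zp):
    t=rect("wrist",im,(x/1e3,y/1e3),40,z/1e3,s,.2);cv2.drawMarker(t,(200,200),(0,0,255),0,12);T.append(t)
cv2.imwrite(f"pics/{n}.png",np.hstack(T))
for lo in (130,150): print(blob(im,s,x,y,zp,36,lo))
E
python3 chk.py n3 543 -324.6 5 29
```

```text
time: 14.38
eef_pos: [0.5429, -0.3227, 0.0211]
tcp_rot: [0.99, -0.143, -0.003, -0.002]
contact_force: [0.2, 0.4, -0.6]
opening: 0.903
time: 14.8
eef_pos: [0.5144, -0.3143, 0.1069]
tcp_rot: [0.99, -0.143, 0.001, 0.001]
contact_force: [1.3, 0.6, 0.4]
opening: 1.003
time: 14.97
eef_pos: [0.5152, -0.3144, 0.1042]
tcp_rot: [0.99, -0.143, -0.0, -0.0]
contact_force: [-0.1, -0.4, -0.2]
opening: 1.003
[ 515.2 -314.4  104.2]
{'cen': array([ 545.3, -325.2]), 'circ': array([ 545.7, -324.9]), 'r': 28.14, 'ell': array([ 545.8, -325.1]), 'ax': array([53.3, 55.4])}
{'cen': array([ 545.3, -325.2]), 'circ': array([ 545.7, -324.9]), 'r': 27.94, 'ell': array([ 545.7, -325.2]), 'ax': array([52.8, 55.1])}
```

View pics/n3.png

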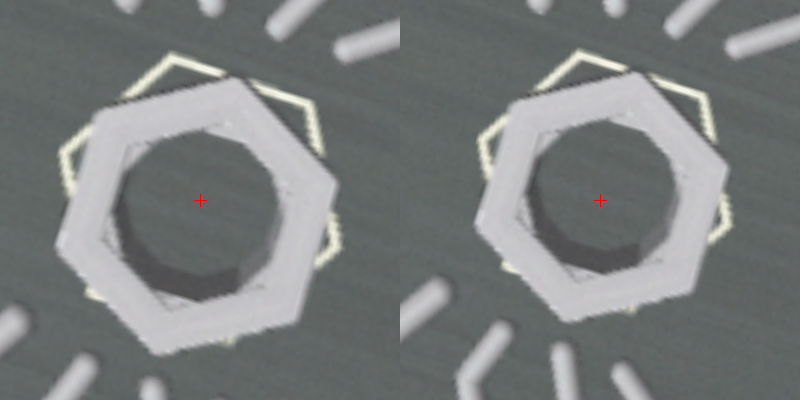

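```bash
python3 -m jog '{"travel":[[-8,31,1],[-8,31,1],[-8,31,1],[-8,31,1],[-8,31,1]],"dr":[[0,0,3],[0,0,3],[0,0,3],[0,0,3],[0,0,3]],"jaw":[0,0,0,0,0]}'
python3 -m jog '{"travel":[[-8,31,1],[-8,31,1],[-8,31,1],[0,3,0],[0,0,0]],"dr":[[0,0,3],[0,0,3],[0,0,3],[0,0,0],[0,0,0]],"jaw":[0,0,0,0,0]}'
python3 -m jog '{"travel":[[0,0,0],[0,0,0],[0,0,0],[0,0,0]],"dr":[[0,0,0],[0,0,0],[0,0,0],[0,0,0]],"jaw":[0,0,0,0]}'
python3 chk.py b1 451 -63 0 15
```

```text
time: 15.43
eef_pos: [0.4748, -0.1581, 0.1087]
tcp_rot: [1.0, -0.011, -0.001, -0.0]
contact_force: [-0.2, 0.2, -0.2]
opening: 0.998
time: 15.85
eef_pos: [0.451, -0.062, 0.1119]
tcp_rot: [0.998, 0.068, -0.0, -0.0]
contact_force: [0.7, -0.5, -0.0]
opening: 0.998
time: 16.18
eef_pos: [0.4515, -0.0644, 0.1123]
tcp_rot: [0.998, 0.065, -0.0, 0.0]
contact_force: [0.5, 0.6, -1.4]
opening: 1.0
[451.5 -64.4 112.3]
{'cen': array([448. , -65.1]), 'circ': array([448.1, -64.9]), 'r': 25.99, 'ell': array([448. , -65.1]), 'ax': array([51.1, 51.5])}
{'cen': array([447.9, -65.1]), 'circ': array([448., -65.]), 'r': 25.87, 'ell': array([447.9, -65.1]), 'ax': array([51. , 51.3])}
```

View pics/b1.png

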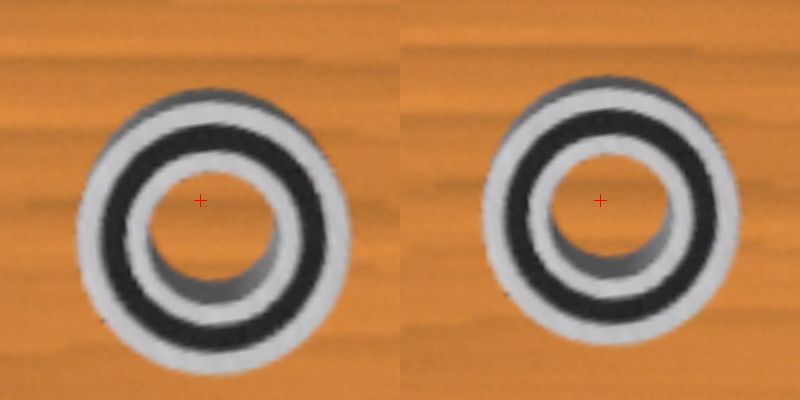

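```bash
python3 -m jog '{"travel":[[-1.5,-1,-25],[0,0,-35],[0,0,-30],[0,0,-15],[0,0,-6]],"dr":[[0,0,0],[0,0,0],[0,0,0],[0,0,0],[0,0,0]],"jaw":[0,0,25,25,25]}'
python3 -m jog '{"travel":[[0,0,0],[0,0,0],[0,0,0],[0,0,0],[0,0,0]],"dr":[[0,0,0],[0,0,0],[0,0,0],[0,0,0],[0,0,0]],"jaw":[25,60,120,255,255]}'
python3 -m jog '{"travel":[[0,0,0],[0,0,0],[0,0,0],[0,0,0],[0,0,0]],"dr":[[0,0,0],[0,0,0],[0,0,0],[0,0,0],[0,0,0]],"jaw":[255,255,255,255,255]}'
python3 chk.py b2 448 -65 0 15
```

```text
time: 16.65
eef_pos: [0.4473, -0.064, -0.0016]
tcp_rot: [0.998, 0.066, -0.003, -0.001]
contact_force: [-0.7, 0.7, 0.1]
opening: 0.903
time: 17.07
eef_pos: [0.4513, -0.065, 0.0034]
tcp_rot: [0.998, 0.066, 0.002, 0.001]
contact_force: [-1.5, -0.3, 5.3]
opening: 0.586
time: 17.48
eef_pos: [0.4513, -0.065, 0.0034]
tcp_rot: [0.998, 0.066, 0.002, 0.001]
contact_force: [-1.5, -0.2, 6.2]
opening: 0.581
[451.3 -65.    3.4]
{'cen': array([448.2, -66.1]), 'circ': array([448.7, -65.6]), 'r': 26.48, 'ell': array([448.2, -66.1]), 'ax': array([50.9, 51.6])}
{'cen': array([448.1, -66.1]), 'circ': array([448. , -66.1]), 'r': 16.35, 'ell': array([448. , -66.1]), 'ax': array([32.4, 32.6])}
```

```bash
python3 -m jog '{"travel":[[0,0,15],[0,0,35],[20,-10,35],[32,-17,5],[32,-17,0]],"dr":[[0,0,0],[0,0,0],[0,0,0],[0,0,0],[0,0,0]],"jaw":[255,255,255,255,255]}'
python3 -m jog '{"travel":[[32,-17,0],[0,0,0],[0,0,0],[0,0,0],[0,0,0]],"dr":[[0,0,0],[0,0,0],[0,0,0],[0,0,0],[0,0,0]],"jaw":[255,255,255,255,255]}'
python3 - <<'E'
from meas import *
s=get_state();im=read_camera("wrist")[:,:,::-1].copy();cv2.imwrite("pics/b3raw.png",im);print(np.round(1e3*s["eef_pos"],1),s["opening"])
for lo in (150,165,180): print(blob(im,s,650,-115,5,38,lo))
# long edges of plate / rods
t=rect("wrist",im,(.64,-.115),80,.005,s,.25);g=cv2.Canny(cv2.cvtColor(t,6),60,150)
L=cv2.HoughLinesP(g,1,np.pi/720,60,minLineLength=200,maxLineGap=8)
for a in (L[:,0] if L is not None else []): print(a,round(np.degrees(np.arctan2(-(a[3]-a[1]),a[2]-a[0])),1))
E
```

```text
time: 17.95
eef_pos: [0.5369, -0.1094, 0.0962]
tcp_rot: [0.998, 0.067, 0.004, 0.002]
contact_force: [1.0, -0.2, -1.3]
opening: 0.584
time: 18.37
eef_pos: [0.5642, -0.1245, 0.0909]
tcp_rot: [0.998, 0.066, -0.001, -0.0]
contact_force: [-0.4, 0.4, -1.8]
opening: 0.579
[ 564.2 -124.5   90.9] 0.5785181418698662
{'cen': array([ 649.9, -114.9]), 'circ': array([ 649.9, -114.9]), 'r': 29.35, 'ell': array([ 650. , -114.9]), 'ax': array([58.2, 58.6])}
{'cen': array([ 650. , -114.9]), 'circ': array([ 650. , -114.9]), 'r': 29.23, 'ell': array([ 650. , -114.9]), 'ax': array([57.9, 58.3])}
{'cen': array([ 650. , -114.9]), 'circ': array([ 650. , -114.9]), 'r': 29.12, 'ell': array([ 650. , -114.9]), 'ax': array([57.7, 58. ])}
[  4  71 536   1] 7.5
[ 25 158 438 104] 7.4
[ 29 157 434 104] 7.5
[337 503 563 473] 7.6
[  0  72 230  42] 7.4
[157  51 441  14] 7.4
```

```bash
python3 -m jog '{"travel":[[30,4,0],[30,4,0],[27.5,3.6,-16],[0,0,-30],[0,0,-20]],"dr":[[0,0,0],[0,0,0],[0,0,0],[0,0,0],[0,0,0]],"jaw":[255,255,255,255,255]}'
python3 -m jog '{"travel":[[0,0,-8],[0,0,-2],[0,0,0],[0,0,0],[0,0,0]],"dr":[[0,0,0],[0,0,0],[0,0,0],[0,0,0],[0,0,0]],"jaw":[255,255,255,255,255]}'
python3 -m jog '{"travel":[[0,0,0],[0,0,0],[0,0,0]],"dr":[[0,0,0],[0,0,0],[0,0,0]],"jaw":[255,255,255]}'
```

```text
time: 18.83
eef_pos: [0.6536, -0.1129, 0.0247]
tcp_rot: [0.998, 0.067, 0.0, 0.0]
contact_force: [-1.1, 0.3, -2.4]
opening: 0.576
time: 19.25
eef_pos: [0.6543, -0.1143, 0.0177]
tcp_rot: [0.998, 0.066, 0.002, 0.001]
contact_force: [-0.3, -0.5, -1.3]
opening: 0.58
time: 19.5
eef_pos: [0.6535, -0.114, 0.0162]
tcp_rot: [0.998, 0.066, 0.001, 0.0]
contact_force: [0.1, 0.3, -0.4]
opening: 0.584
```

```bash
python3 -m jog '{"travel":[[0,0,-3],[0,0,-2],[0,0,0],[0,0,0],[0,0,0]],"dr":[[0,0,0],[0,0,0],[0,0,0],[0,0,0],[0,0,0]],"jaw":[255,255,255,255,255]}'
python3 -m jog '{"travel":[[0,0,-2],[0,0,-2],[0,0,0],[0,0,0],[0,0,0]],"dr":[[0,0,0],[0,0,0],[0,0,0],[0,0,0],[0,0,0]],"jaw":[255,255,255,255,255]}'
```

```text
time: 19.92
eef_pos: [0.653, -0.1137, 0.0101]
tcp_rot: [0.998, 0.066, -0.0, -0.0]
contact_force: [0.3, -0.8, -0.9]
opening: 0.583
time: 20.33
eef_pos: [0.6535, -0.1139, 0.0085]
tcp_rot: [0.998, 0.066, -0.0, 0.0]
contact_force: [-4.0, 1.0, 6.9]
opening: 0.574
```

```bash
python3 -m jog '{"travel":[[0,0,0],[0,0,0],[0,0,0],[0,0,0],[0,0,15]],"dr":[[0,0,0],[0,0,0],[0,0,0],[0,0,0],[0,0,0]],"jaw":[60,30,25,25,25]}'
python3 -m jog '{"travel":[[0,0,30],[0,0,35],[-15,-2,15],[-15,-2,0],[0,0,0]],"dr":[[0,0,0],[0,0,0],[0,0,0],[0,0,0],[0,0,0]],"jaw":[0,0,0,0,0]}'
python3 -m jog '{"travel":[[0,0,0],[0,0,0]],"dr":[[0,0,0],[0,0,0]],"jaw":[0,0]}'
python3 chk.py b4 650 -115 5 20
python3 - <<'E'
from h import *
im=cv2.imread("pics/b4_raw.png");s=get_state()
for z,r0,r1,nm in ((20,58,70,"bore20"),(20,120,135,"outer20"),(5,135,150,"outline")):
    t=cv2.cvtColor(rect("wrist",im,(.65,-.115),40,z/1e3,s,.2),6)
    c=cv2.HoughCircles(cv2.GaussianBlur(t,(5,5),1),3,1,50,param1=100,param2=15,minRadius=r0,maxRadius=r1)
    if c is not None:
        for a in c[0][:2]: print(nm,650+40-a[1]*.2,-115+40-a[0]*.2,a[2]*.2)
E
```

```text
time: 20.75
eef_pos: [0.6504, -0.1129, 0.018]
tcp_rot: [0.998, 0.066, -0.003, -0.001]
contact_force: [-0.4, -0.3, -1.9]
opening: 0.906
time: 21.17
eef_pos: [0.6226, -0.1182, 0.1042]
tcp_rot: [0.998, 0.066, 0.001, 0.001]
contact_force: [-0.2, 0.5, -1.1]
opening: 1.001
time: 21.33
eef_pos: [0.6231, -0.1177, 0.1012]
tcp_rot: [0.998, 0.066, -0.0, -0.0]
contact_force: [-0.3, -0.8, 0.0]
opening: 0.997
[ 623.1 -117.7  101.2]
{'cen': array([ 650.4, -115.2]), 'circ': array([ 650.4, -115.2]), 'r': 16.55, 'ell': array([ 650.4, -115.2]), 'ax': array([32.8, 32.9])}
{'cen': array([ 650.4, -115.2]), 'circ': array([ 650.4, -115.2]), 'r': 16.41, 'ell': array([ 650.4, -115.2]), 'ax': array([32.5, 32.6])}
bore20 650.3 -115.100006 12.440001
outer20 652.5 -114.3 26.88
outline 649.9 -114.9 28.86
```

```bash
python3 -m jog '{"travel":[[-22,29,2],[-22,29,2],[-22,29,2],[-22,29,2],[-22,29,2]],"dr":[[0,0,2],[0,0,2],[0,0,2],[0,0,2],[0,0,2]],"jaw":[0,0,0,0,0]}'
python3 -m jog '{"travel":[[-22,29,2],[-24,30,2],[0,0,0],[0,0,0],[0,0,0]],"dr":[[0,0,2.4],[0,0,0],[0,0,0],[0,0,0],[0,0,0]],"jaw":[0,0,0,0,0]}'
python3 -m jog '{"travel":[[0,0,0],[0,0,0],[0,0,0]],"dr":[[0,0,0],[0,0,0],[0,0,0]],"jaw":[0,0,0]}'
cat > cap.py <<'E'
from h import *
import sys
# cap.py x y zbase(mm) : fit silhouette of cap; mask = not wood (low saturation)
x,y,zb=map(float,sys.argv[1:4])
s=get_state();im=read_camera("wrist")[:,:,::-1].copy();cv2.imwrite("pics/cap_raw.png",im)
zz=np.r_[0,10,20,20+18*np.sin(np.linspace(.1,1.57,15))];rr=np.r_[24,24,24,24*np.cos(np.linspace(.1,1.57,15))]
a=np.linspace(0,2*np.pi,60,endpoint=False)
P=np.array([[r*np.cos(b),r*np.sin(b),z+zb] for r,z in zip(rr,zz) for b in a])
def sil(x,y):
    q=np.array([proj("wrist",(p+[x,y,0])/1e3,s) for p in P]).astype('f4');m=np.zeros((400,640),'u1')
    cv2.fillConvexPoly(m,cv2.convexHull((q*16).astype(int)),1,shift=4);return m
cc=proj("wrist",[x/1e3,y/1e3,(zb+19)/1e3],s)
h=cv2.cvtColor(im,cv2.COLOR_BGR2HSV);m=(h[:,:,1]<110).astype('u1') if zb<3 else None
k,l,st,ce=cv2.connectedComponentsWithStats(cv2.morphologyEx(m,2,np.ones((3,3))))
m=(l==l[int(cc[1]),int(cc[0])]).astype('u1')
cen=lambda m:np.array(np.nonzero(m)).mean(1)[::-1]
for i in range(5):
    M0=cen(sil(x,y));J=np.c_[cen(sil(x+5,y))-M0,cen(sil(x,y+5))-M0]/5;d=np.linalg.solve(J,cen(m)-M0);x+=d[0];y+=d[1]
n=sil(x,y);print(np.round(1e3*s["eef_pos"],1),Ro.from_quat(s["tcp_rot"]).as_matrix()[:2,0],s["opening"],"cap",round(x,1),round(y,1),"area",m.sum(),n.sum(),"IoU",(m&n).sum()/(m|n).sum())
E
python3 cap.py 467 86 0
python3 -c "
from h import *
print(np.round(1e3*ray('scene',(385,157),.01)),np.round(1e3*ray('side',(228,211),.01)),np.round(1e3*ray('side',(267,242),.0)))"
```

```text
time: 21.8
eef_pos: [0.5121, 0.0285, 0.1107]
tcp_rot: [0.988, 0.154, -0.001, -0.0]
contact_force: [0.5, 2.3, 0.4]
opening: 1.002
time: 22.22
eef_pos: [0.4678, 0.0863, 0.1154]
tcp_rot: [0.985, 0.174, 0.0, 0.0]
contact_force: [-0.9, -0.3, 0.2]
opening: 0.996
time: 22.47
eef_pos: [0.4678, 0.0854, 0.1153]
tcp_rot: [0.985, 0.173, -0.0, 0.0]
contact_force: [-0.0, -0.2, -0.0]
opening: 0.999
[325. 159.  10.] [329. 157.  10.] [344.  31.   0.]Traceback (most recent call last):
  File "cap.py", line 18, in <module>
    M0=cen(sil(x,y));J=np.c_[cen(sil(x+5,y))-M0,cen(sil(x,y+5))-M0]/5;d=np.linalg.solve(J,cen(m)-M0);x+=d[0];y+=d[1]
                                                    ~~~^^^^^^^
  File "cap.py", line 10, in sil
    q=np.array([proj("wrist",(p+[x,y,0])/1e3,s) for p in P]).astype('f4');m=np.zeros((400,640),'u1')
                ~~~~^^^^^^^^^^^^^^^^^^^^^^^^^^^
  File "h.py", line 13, in proj
    K,R,t=cam(n,s);p=K@(R@np.array(X)+t);return p[:2]/p[2]
          ~~~^^^^^
  File "h.py", line 5, in cam
    c=camera_info(n);K=np.array(c["K"])
ValueError: time passes only in moves, steps and waits
```

```bash
python3 - <<'E'
t=open('cap.py').read()
t=t.replace('def sil(x,y):','K,R,tt=cam("wrist",s)\ndef sil(x,y):').replace('''np.array([proj("wrist",(p+[x,y,0])/1e3,s) for p in P]).astype('f4')''','''(K@(R@((P+[x,y,0]).T/1e3)+tt[:,None]));q=(q[:2]/q[2]).T''')
t=t.replace('n=sil(x,y);','n=sil(x,y);v=im.copy();v[cv2.morphologyEx(n,4,np.ones((3,3)))>0]=(0,0,255);v[cv2.morphologyEx(m,4,np.ones((3,3)))>0]=(0,255,0);cv2.imwrite("pics/capfit.png",v);')
open('cap.py','w').write(t)
E
python3 cap.py 467 86 0
```

```text
[467.7  85.5 115.2] [0.94018111 0.34067497] 0.9989108221380084 cap 465.7 86.8 area 2543 2706 IoU 0.9397634885439764
```

```bash
python3 -m jog '{"travel":[[0.5,2.5,-25],[0,0,-35],[0,0,-30],[0,0,-15],[0,0,-6]],"dr":[[0,0,0],[0,0,0],[0,0,0],[0,0,0],[0,0,0]],"jaw":[0,0,15,15,15]}'
python3 -m jog '{"travel":[[0,0,0],[0,0,0],[0,0,0],[0,0,0],[0,0,0]],"dr":[[0,0,0],[0,0,0],[0,0,0],[0,0,0],[0,0,0]],"jaw":[15,60,120,255,255]}'
python3 -m jog '{"travel":[[0,0,0],[0,0,0],[0,0,0],[0,0,0],[0,0,0]],"dr":[[0,0,0],[0,0,0],[0,0,0],[0,0,0],[0,0,0]],"jaw":[255,255,255,255,255]}'
python3 -c "
from h import *
s=get_state();print(np.round(1e3*s['eef_pos'],2));cv2.imwrite('pics/c2.png',read_camera('wrist')[:,:,::-1])"
```

```text
time: 22.98
eef_pos: [0.4652, 0.0884, 0.0012]
tcp_rot: [0.985, 0.173, -0.003, -0.001]
contact_force: [-0.3, -0.2, -0.1]
opening: 0.942
time: 23.4
eef_pos: [0.4693, 0.0888, 0.0064]
tcp_rot: [0.985, 0.174, 0.002, 0.0]
contact_force: [-0.8, 0.4, 4.9]
opening: 0.541
time: 23.82
eef_pos: [0.4694, 0.0888, 0.0064]
tcp_rot: [0.985, 0.174, 0.002, 0.0]
contact_force: [-0.3, -0.2, 6.4]
opening: 0.535
[469.39  88.78   6.39]
```

```bash
python3 -m jog '{"travel":[[0,0,15],[0,0,35],[25,4,35],[32,5,5],[32,5,0]],"dr":[[0,0,0],[0,0,0],[0,0,0],[0,0,0],[0,0,0]],"jaw":[255,255,255,255,255]}'
python3 -m jog '{"travel":[[0,0,0],[0,0,0],[0,0,0],[0,0,0],[0,0,0]],"dr":[[0,0,0],[0,0,0],[0,0,0],[0,0,0],[0,0,0]],"jaw":[255,255,255,255,255]}'
python3 - <<'E'
from meas import *
s=get_state();im=read_camera("wrist")[:,:,::-1].copy();cv2.imwrite("pics/c3raw.png",im);print(np.round(1e3*s["eef_pos"],1),s["opening"])
for lo in (150,165,180): print(blob(im,s,637,132,5,34,lo))
t=rect("wrist",im,(.63,.132),80,.005,s,.25);g=cv2.Canny(cv2.cvtColor(t,6),60,150)
L=cv2.HoughLinesP(g,1,np.pi/720,60,minLineLength=200,maxLineGap=8)
for a in (L[:,0] if L is not None else []): print(a,round(np.degrees(np.arctan2(-(a[3]-a[1]),a[2]-a[0])),1))
a=im.copy();T=cv2.resize(rect("wrist",im,(.637,.132),40,.005,s,.2),(400,400))
cv2.imwrite("pics/c3.png",np.hstack([cv2.copyMakeBorder(cv2.resize(im,(400,250)),0,150,0,0,0),T]))
E
```

```text
time: 24.28
eef_pos: [0.5588, 0.1029, 0.0973]
tcp_rot: [0.985, 0.174, 0.004, 0.001]
contact_force: [0.6, -0.2, -1.9]
opening: 0.537
time: 24.7
eef_pos: [0.5542, 0.1025, 0.0924]
tcp_rot: [0.985, 0.174, -0.001, -0.0]
contact_force: [0.1, 0.3, -2.4]
opening: 0.537
[554.2 102.5  92.4] 0.5373511580788826
{'cen': array([637. , 131.8]), 'circ': array([637.1, 131.9]), 'r': 27.4, 'ell': array([637. , 131.8]), 'ax': array([54.2, 54.6])}
{'cen': array([637. , 131.8]), 'circ': array([637.1, 131.8]), 'r': 27.25, 'ell': array([637. , 131.8]), 'ax': array([54. , 54.3])}
{'cen': array([637. , 131.9]), 'circ': array([637.1, 131.8]), 'r': 27.13, 'ell': array([637. , 131.8]), 'ax': array([53.8, 54. ])}
[  0 150 413   0] 20.0
[ 13 256 241 173] 20.0
[242 171 455  93] 20.1
```

View pics/c3.png

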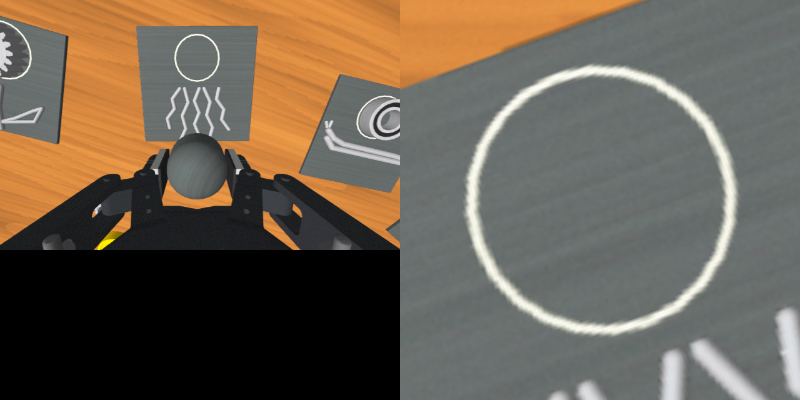

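```bash
python3 -m jog '{"travel":[[30,11,0],[30,11,0],[24.1,9.2,-18],[0,0,-30],[0,0,-20]],"dr":[[0,0,0],[0,0,0],[0,0,0],[0,0,0],[0,0,0]],"jaw":[255,255,255,255,255]}'
python3 -m jog '{"travel":[[0,0,-8],[0,0,0],[0,0,0],[0,0,0],[0,0,0]],"dr":[[0,0,0],[0,0,0],[0,0,0],[0,0,0],[0,0,0]],"jaw":[255,255,255,255,255]}'
python3 -m jog '{"travel":[[0,0,0],[0,0,0],[0,0,0]],"dr":[[0,0,0],[0,0,0],[0,0,0]],"jaw":[255,255,255]}'
```

```text
time: 25.17
eef_pos: [0.6404, 0.1341, 0.0239]
tcp_rot: [0.985, 0.174, 0.0, 0.0]
contact_force: [-1.8, -0.8, -3.4]
opening: 0.538
time: 25.58
eef_pos: [0.6413, 0.1338, 0.0195]
tcp_rot: [0.985, 0.174, 0.002, 0.0]
contact_force: [0.4, 0.5, -2.2]
opening: 0.542
time: 25.83
eef_pos: [0.6402, 0.1338, 0.018]
tcp_rot: [0.985, 0.174, 0.001, 0.0]
contact_force: [0.2, -0.5, -2.1]
opening: 0.538
```

```bash
python3 -m jog '{"travel":[[0,0,-3],[0,0,-2],[0,0,0],[0,0,0],[0,0,0]],"dr":[[0,0,0],[0,0,0],[0,0,0],[0,0,0],[0,0,0]],"jaw":[255,255,255,255,255]}'
python3 -m jog '{"travel":[[0,0,-2],[0,0,-2],[0,0,0],[0,0,0],[0,0,0]],"dr":[[0,0,0],[0,0,0],[0,0,0],[0,0,0],[0,0,0]],"jaw":[255,255,255,255,255]}'
```

```text
time: 26.25
eef_pos: [0.6396, 0.1338, 0.0118]
tcp_rot: [0.985, 0.174, -0.0, -0.0]
contact_force: [-0.3, 0.1, -1.8]
opening: 0.538
time: 26.67
eef_pos: [0.6399, 0.1338, 0.0114]
tcp_rot: [0.985, 0.174, -0.001, 0.0]
contact_force: [-8.5, -0.9, 13.0]
opening: 0.541
```

```bash
python3 -m jog '{"travel":[[0,0,0],[0,0,0],[0,0,0],[0,0,0],[0,0,15]],"dr":[[0,0,0],[0,0,0],[0,0,0],[0,0,0],[0,0,0]],"jaw":[60,30,25,25,25]}'
python3 -m jog '{"travel":[[0,0,30],[0,0,35],[-20,-7,35],[-25,-9,10],[-15,-6,0]],"dr":[[0,0,0],[0,0,0],[0,0,0],[0,0,0],[0,0,0]],"jaw":[0,0,0,0,0]}'
python3 -m jog '{"travel":[[0,0,0],[0,0,0],[0,0,0],[0,0,0]],"dr":[[0,0,0],[0,0,0],[0,0,0],[0,0,0]],"jaw":[0,0,0,0]}'
python3 - <<'E'
from h import *
s=get_state();im=read_camera("wrist")[:,:,::-1].copy();cv2.imwrite("pics/f_raw.png",im);print(np.round(1e3*s["eef_pos"],1))
K,R,tt=cam("wrist",s)
big=cv2.resize(im,None,fx=4,fy=4,interpolation=2)
def draw(x,y,r,z,col):
    a=np.linspace(0,2*np.pi,100);P=np.c_[x+r*np.cos(a),y+r*np.sin(a),0*a+z].T/1e3;q=K@(R@P+tt[:,None]);q=((q[:2]/q[2]).T*4+1.5).astype(int);cv2.polylines(big,[q],True,col,1)
draw(637,131.8,26.9,5,(0,0,255));draw(637,131.8,24,5,(0,255,0));draw(637,131.8,24,25,(0,255,0));
for z in (30,35,39): draw(637,131.8,24*np.sqrt(1-((z-25)/18)**2),z,(255,255,0))
c=proj("wrist",[.637,.1318,.02],s)*4;u,v=int(c[0]),int(c[1]);t=big[max(v-250,0):v+250,u-250:u+250]
sc=read_camera("scene")[130:290,130:520,::-1]; sc=cv2.resize(sc,(300,123))
cv2.imwrite("pics/f.png",np.hstack([t,cv2.copyMakeBorder(sc,0,t.shape[0]-123,0,0,0)]))
E
```

```text
time: 27.08
eef_pos: [0.637, 0.1336, 0.0198]
tcp_rot: [0.985, 0.174, -0.004, -0.0]
contact_force: [-1.2, 0.4, -1.3]
opening: 0.9
time: 27.5
eef_pos: [0.5815, 0.1116, 0.1392]
tcp_rot: [0.985, 0.174, 0.004, 0.001]
contact_force: [1.0, -0.5, -0.0]
opening: 0.999
time: 27.83
eef_pos: [0.5804, 0.112, 0.1328]
tcp_rot: [0.985, 0.174, -0.0, -0.0]
contact_force: [0.3, 0.7, -0.3]
opening: 1.003
[580.4 112.  132.8]
```

View pics/f.png

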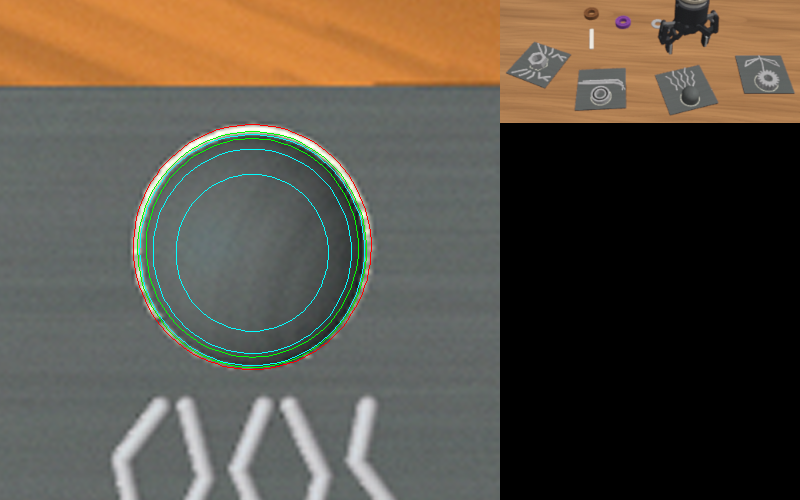

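```bash
python3 -c "
from plant import *
print(sign_off())"
```

```text
the job is handed in; nothing more can be done
None
```

I put the gear, nut, bearing and cap on their plaques, in that order. Each was lowered until it touched the plate, with at most about 13 N of contact force, and then released. I handed the job in at about 28 s, with the gripper open and clear of everything.

The last wrist-camera checks gave these offsets from the chalk outline centres:

| Part | Plaque | Offset from outline centre |
|---|---|---|
| Gear | Flower | about 0.9 mm |
| Nut | Crab | about 0.8 mm |
| Bearing | Snail | about 0.6 mm |
| Cap | Jellyfish | within about 1 mm, judged by eye from an overlay |

- **Doubtful readings:** Automatic centre readings disagreed for the gear and nut (by about 2 mm) and for the bearing's outer rim (by 2.7 mm). For the gear and nut the reading had merged the part with the chalk outline. I used the visible bore or edges for the gear and nut, and the bore and inner ring for the bearing.
- **Accuracy limit:** The camera calibration is good to about 2 mm. I measured part and outline with the same camera, so most of that error cancels.
- **Last look:** The final scene picture shows all four parts on their plaques. The brown and purple rings are in place as far as that crop shows. I never touched the look-alikes.

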